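# Gauge the fit-up gap between two steel bars with spacer blocks

### The arm

A 6-joint arm with a two-finger parallel gripper is mounted at the origin on the work surface. World frame = base frame: x ahead of the robot, y to its left, z up, the work surface at z = 0. Lengths are in m, angles in rad, forces in N, time in s.
With the tool pointing down it reaches from about 0.3 to 0.775 m from the base axis. Payload 14.6 kg.
Tool frame: the origin (TCP) lies on the centre line of the jaws, within the pads' length; the fingertips stand 19 mm ahead of it and the grasp point (between the pads) is the TCP; y points along the fingers, x is the direction in which the jaws open and shut, and the axes are right-handed (so a half turn about y gives the same grasp; the last joint's range is limited). The gripper opens to 94 mm and grips with 3 to 60 N. Pads are 16 mm wide; open, the fingers measure 119 mm over their backs; the gripper's body (75 mm by 177 mm) begins 78 mm behind the grasp point.
Start: joints at [-1.256, 0.3, 1.521, -0, 1.321, -0.067], TCP at [0.205, -0.51, 0.224] pointing down, gripper open.
Joint ranges: [-3.03, 3.03], [-0.79, 2.21], [0.23, 2.52], [-1.04, 4.18], [0, 3.07], [-2.55, 2.55]. Speed limits (rad/s): [2.22, 2.22, 2.57, 3.14, 3.14, 3.14].

### API

Orientations are given as [roll, pitch, yaw] about the fixed x, y, z axes, in that order (R = Rz(yaw) Ry(pitch) Rx(roll)).
In Python, from station import ctrl, optics gives the robot as it stands.
- The arm moves only by the tool jog_arm, never from a script. Its argument "targets" is a list of rows, each a list of 3 entries, a list of its own where there are three numbers: the finger opening in cm, from 0 to 9.4, then the shift along the tool's x, y, z in cm, then the turn about the tool's y in rad. A call has 1 to 10 rows; each row is the pose to reach, as a shift and turn from the pose commanded when the call began, along the tool's axes at that moment; what a row does not reach only later rows make up. A row lasts 1/10 s, in which the tool goes at most 50 mm and 8.59 degrees, less where a joint would pass 70% of its speed; a pose out of reach is approached as far as the arm can. A call with a gripper value outside its range is refused whole. The fingers move at their own pace and stop on an object; "grip_force" is the grip in N (left out, the last holds). Time passes only in rows, so rows that repeat a pose let the fingers close. It gives the time, the measured TCP pose, the force and the opening at its end, in the units of the state.
- ctrl.get_obs(): the state, without advancing time (a new reading comes with each control period).
- optics.camera(name): name is "scene" or "top"; returns a dict with "img" (480x640x3 uint8, red, green, blue), "range_z" (480x640 float32, m along the optical axis (not along the pixel's ray), 0 where there is no reading), "camera_matrix" (3x3 intrinsics, pixels), "world_to_cam" (4x4, takes a point from world to camera coordinates). Camera axes: x right, y up, looking along -z (the intrinsics and any distortion apply to the point x, -y, -z); pixel columns grow to the right and rows downward; lengths in m; the calibration is good to about 2 mm. A picture is of the moment at which its call begins.
- ctrl.hand_in(): hands the job in, once; it reports no verdict.
The state is a dict: "time_s": time; "qpos": joint angles; "joint_vel": joint speeds; "tau": joint torques, N m; "ee_pos": TCP position; "eef_rot": TCP orientation; "force": force on the tool from outside, world axes, zero at the start; "moment": the same for the moment, N m; "grip_width": finger opening in m.
Only numpy, scipy, OpenCV 4.12 (cv2) and the standard library are available. Lean on these libraries where they do the work, as an engineer would, in place of code of your own. Each camera call takes 0.05 s, during which the arm holds its last target. There are 200 camera calls.

### The job

Gauge the gap between the two bevelled steel bars of the welding jig with the aluminium spacers, thinnest first: lower the thin one (yellow post) into the gap as a first try, take it out again and stand it back on the bench. Then find the thickest spacer that drops freely into the gap and leave it standing down in the gap on the jig's base plate, let go, with the other two standing upright on the bench, off the jig.

Things in the scene. Friction and masses are not known exactly. Their poses are not given: they have to be found in the camera images.
- jig: Fixed welding jig: dark base plate (180 x by 215 y, top at z 12 mm) with two steel bars along x, 150 long, 40 wide, tops at z 52, inner top edges bevelled 6 mm at 45 deg. Origin: bench level, below mid-length of the fixed bar's inner face; +y points across the gap to the sliding bar: gap spans y 0 to its width. Behind that bar a red bracket and clamp screw, lower than the bars, reach y 200.
- gap (a joint): Width (m) of the gap between the bars' upright inner faces, 35 to 54 mm. The sliding bar is clamped and does not give. A spacer goes in with its length along the bars, straight down onto the base plate; it drops freely with 5 mm or more to spare. Where the thick spacer would have under 5 mm to spare, the mid one is right too.
- spacer_thin: The thin spacer: an upright plain aluminium block, 18 mm thick (its y), 60 mm long (its x) and 45 mm tall, carrying a yellow grip post 20 mm (x) by 18 mm (y) and 40 mm tall centred on its top (85 mm tall in all). Origin at the centre of its underside, z up. Loose, stands on the bench, about 146 g.
- spacer_mid: The mid spacer: an upright plain aluminium block, 30 mm thick (its y), 60 mm long (its x) and 45 mm tall, carrying a blue grip post 20 mm (x) by 20 mm (y) and 40 mm tall centred on its top (85 mm tall in all). Origin at the centre of its underside, z up. Loose, stands on the bench, about 233 g.
- spacer_thick: The thick spacer: an upright plain aluminium block, 42 mm thick (its y), 60 mm long (its x) and 45 mm tall, carrying a red grip post 20 mm (x) by 20 mm (y) and 40 mm tall centred on its top (85 mm tall in all). Origin at the centre of its underside, z up. Loose, stands on the bench, about 321 g.
Mind the look-alikes: they are no part of the job. Leave any orange look-alike of the spacer_mid alone. Leave any turquoise look-alike of the spacer_thin alone.

How it is judged:
On the way:
1. the thin spacer has been tried: lowered between the bars, its underside at least 20 mm below their tops (x of spacer_thin in the frame of jig between -0.05 and 0.05 m and y of spacer_thin in the frame of jig between 0 and 0.056 m and z of spacer_thin in the frame of jig below 0.032 m), for 0.2 s.
At the end, for the whole second after the job is handed in: The thickest freely fitting spacer (thick, or mid if the gap is under 48.5 mm) stands between the bars, underside within 10 mm of the base plate, within 50 mm of the bars' middle; the other two stand on the bench top, off the jig; all upright within 14 degrees, at rest (((x of spacer_mid in the frame of jig between -0.05 and 0.05 m and y of spacer_mid in the frame of jig between 0 and 0.056 m and z of spacer_mid in the frame of jig below 0.022 m and linear speed of each of spacer_mid, spacer_thin, spacer_thick below 0.02 m/s and angle between each of spacer_mid, spacer_thin, spacer_thick's own z axis and vertical below 0.25 rad and value of joint gap below 0.0485 m and height (world z) of each of spacer_thin, spacer_thick below 0.008 m) or (x of spacer_thick in the frame of jig between -0.05 and 0.05 m and y of spacer_thick in the frame of jig between 0 and 0.056 m and z of spacer_thick in the frame of jig below 0.022 m and linear speed of each of spacer_thick, spacer_thin, spacer_mid below 0.02 m/s and angle between each of spacer_thick, spacer_thin, spacer_mid's own z axis and vertical below 0.25 rad and height (world z) of each of spacer_thin, spacer_mid below 0.008 m))); the robot touches nothing.
It also fails if it takes over 67 s, if anything falls off the work surface, if the arm or the gripper's body presses on something with over 40 N, if the wrist force passes 120 N, or if a joint passes its speed limit or range.

## Working session

There is one attempt and no reset: what is moved stays moved. The work goes in short steps, Python scripts to look and compute and a tool call to move; the robot and the scene stay as the last step left them, time stands still between calls to the robot, and variables do not carry over. Pictures are saved under pics/ and viewed, about 8 in all and at most 12, crops included, and the job is handed in when it is done.

Besides the shell and the picture viewer there is one more tool, called after "Request:" as name([rows], argument=value, ...), one row to a line, values as JSON. jog_arm: Moves the arm, as the interface text tells. Its arguments: {"type":"object","properties":{"targets":{"type":"array","items":{"type":"array"}},"grip_force":{"type":"number"}},"required":["targets"]}

```bash
mkdir -p pics
cat > h.py <<'E'
import numpy as np, cv2
from station import ctrl, optics
def snap(n):
    c=optics.camera(n); return c
def cloud(c):
    K=c["camera_matrix"];z=c["range_z"];v,u=np.mgrid[0:480,0:640]
    P=np.stack([(u-K[0,2])/K[0,0]*z,-(v-K[1,2])/K[1,1]*z,-z,np.ones_like(z)],-1)
    W=P@np.linalg.inv(c["world_to_cam"]).T
    W=W[...,:3]; W[z==0]=np.nan; return W
E
python3 - <<'E'
from h import *
for n in("scene","top"):
    c=snap(n); cv2.imwrite(f"pics/{n}0.png",c["img"][...,::-1]); np.savez(f"{n}0.npz",**c)
    W=cloud(c); print(n,c["camera_matrix"],np.linalg.inv(c["world_to_cam"]).round(3)[:3], np.isnan(W).mean(), [k for k in c])
print(ctrl.get_obs())
E
```

```text
scene [[572.84277681   0.         317.52582886]
 [  0.         572.84277681 236.49756085]
 [  0.           0.           1.        ]] [[-0.032 -0.627  0.778  1.277]
 [ 0.999 -0.011  0.033  0.074]
 [-0.013  0.779  0.627  0.652]] 0.003958333333333334 ['img', 'range_z', 'camera_matrix', 'world_to_cam']
top [[605.96174606   0.         318.52061628]
 [  0.         605.96174606 254.36224455]
 [  0.           0.           1.        ]] [[-1.900e-02  9.870e-01 -1.570e-01  3.640e-01]
 [-1.000e+00 -1.900e-02  2.000e-03  4.800e-02]
 [-1.000e-03  1.570e-01  9.880e-01  1.011e+00]] 0.004134114583333333 ['img', 'range_z', 'camera_matrix', 'world_to_cam']
{'time_s': 0.1, 'qpos': array([-1.25563062e+00,  3.00376416e-01,  1.52151581e+00,  5.90852806e-06,
        1.32069860e+00, -6.65726071e-02]), 'joint_vel': array([-5.06383072e-05,  2.76528700e-04, -2.37663224e-03, -9.70551336e-04,
        7.69856984e-04, -5.73851570e-04]), 'tau': array([ 2.64451621e-03, -5.32639396e+01, -3.53283012e+01,  7.09821051e-02,
        2.35096214e-02, -3.46188222e-05]), 'ee_pos': array([ 0.20483969, -0.51020043,  0.22396587]), 'eef_rot': array([-1.57072421e+00,  9.95575146e-04, -1.18905945e+00]), 'force': array([0.12923504, 0.18438121, 0.29298508]), 'moment': array([-0.03182742, -0.03734035,  0.02875776]), 'grip_width': 0.09383586059472913}
```

View pics/top0.png

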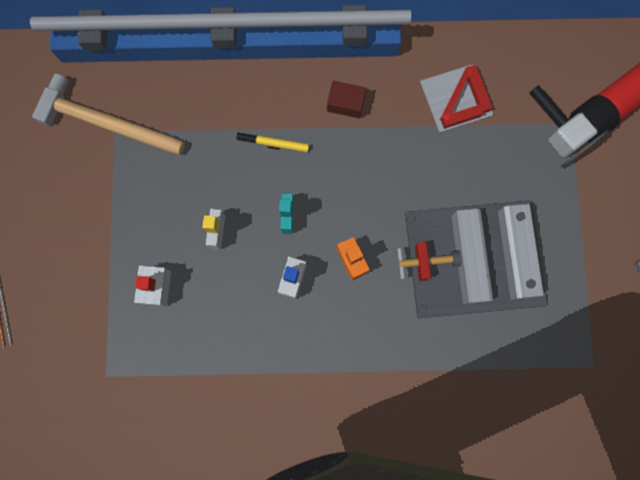

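View pics/scene0.png

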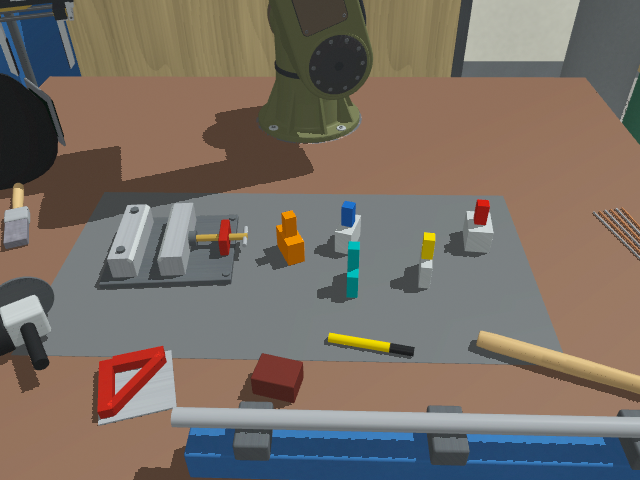

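The top view (image up = +x, image left = +y) shows these pieces:
- The yellow post at (210,224) on bare aluminium is the thin spacer.
- The blue post at (291,274) is the mid spacer.
- The red post at (145,284) is the thick spacer.
- The turquoise piece at (286,213) and the orange one at (353,257) are entirely coloured, so they are look-alikes.
- The jig's fixed bar, with bolts, is at (522,250), and the sliding bar is at (473,255).

The scene view agrees: yellow (428,245), blue (348,214), red (482,212), turquoise (353,270), orange (290,238). Next I measure from both views.

```bash
cat > meas.py <<'E'
from h import *
def rect(P):
    (c,s,a)=cv2.minAreaRect((P[:,:2]*1000).astype(np.float32)); 
    if s[0]<s[1]: s=s[::-1]; a+=90   # a: direction of long side
    return np.round(c,1),np.round(s,1),round((a+90)%180-90,1)
def spacers(c,boxes):
    W=cloud(c);hsv=cv2.cvtColor(c["img"],cv2.COLOR_RGB2HSV);H,S=hsv[...,0].astype(int),hsv[...,1]
    hue=dict(thin=30,mid=112,thick=0)
    out={}
    for k,h in hue.items():
        u,v=boxes[k];r=45
        m=np.zeros(H.shape,bool);m[max(v-r,0):v+r,u-r:u+r]=1
        d=np.abs((H-h+90)%180-90)<9
        p=W[m&d&(S>120)]; p=p[p[:,2]>.05]
        top=p[p[:,2]>np.percentile(p[:,2],90)-.006]
        b=W[m&~(d&(S>120))&(S<110)]; b=b[(np.hypot(*(b[:,:2]-np.median(top[:,:2],0)).T)<.045)]
        bt=b[(b[:,2]>.039)&(b[:,2]<.051)]; 
        print(k,"post top z",np.median(top[:,2]).round(4),rect(top),len(top),"| block top z",np.median(bt[:,2]).round(4),rect(bt),len(bt))
if __name__=="__main__":
    T=dict(np.load("top0.npz"));S=dict(np.load("scene0.npz"))
    spacers(T,dict(thin=(210,226),mid=(291,276),thick=(148,284)))
    spacers(S,dict(thin=(428,255),mid=(348,225),thick=(480,225)))
    for n,c,(u0,u1,v0,v1) in(("top",T,(445,555,195,320)),("scene",S,(100,215,195,280))):
        W=cloud(c); m=np.zeros(W.shape[:2],bool);m[v0:v1,u0:u1]=1
        t=m&(W[...,2]>.047)&(W[...,2]<.057)
        nl,lab,st,_=cv2.connectedComponentsWithStats(t.astype(np.uint8))
        for i in range(1,nl):
            if st[i,4]>300: P=W[lab==i]; print(n,"bar",np.median(P[:,2]).round(4),rect(P),st[i,4])
        b=W[m&(abs(W[...,2]-.012)<.006)]; print("base",np.median(b[:,2]),rect(b))
    c=cv2.resize(T["img"][190:330,110:410],None,fx=2.6,fy=2.6,interpolation=cv2.INTER_CUBIC);cv2.imwrite("pics/crop1.png",c[...,::-1])
E
python3 meas.py
```

```text
thin post top z 0.0842 (array([566.7, 217.1]), array([19.7, 18.5]), -5.6) 147 | block top z 0.0442 (array([567. , 216.9]), array([60.2, 18.7]), -6.9) 256
mid post top z 0.0846 (array([483. ,  90.1]), array([19.7, 19.4]), -18.6) 156 | block top z 0.0446 (array([483.1,  90.4]), array([59.9, 30. ]), -17.7) 488
thick post top z 0.0844 (array([473.5, 318.5]), array([20.4, 19.3]), 85.4) 167 | block top z 0.0443 (array([474.1, 318.6]), array([60.2, 43.3]), -5.8) 743
thin post top z 0.0839 (array([568.5, 219.2]), array([23.2, 17. ]), -6.2) 122 | block top z 0.0441 (array([569. , 218.7]), array([60. , 16.1]), -5.3) 129
mid post top z 0.0837 (array([484.9,  93. ]), array([23.5, 20. ]), -20.0) 116 | block top z 0.0439 (array([484.9,  93.4]), array([65.4, 30.6]), -18.2) 250
thick post top z 0.0839 (array([476.3, 321.3]), array([22.4, 21.2]), -9.5) 115 | block top z 0.0441 (array([475.2, 321.6]), array([65.9, 42.2]), -5.9) 398
top bar 0.0516 (array([ 518.1, -283.1]), array([150.3,  42.1]), 4.3) 2240
top bar 0.0516 (array([ 512. , -203.7]), array([150.2,  40.6]), 4.4) 2200
base 0.01181304452452736 (array([ 518.5, -252.9]), array([207.3, 178.1]), -2.4)
scene bar 0.0513 (array([ 512.1, -200.5]), array([154.1,  39.4]), 4.1) 1240
scene bar 0.0513 (array([ 518.9, -279.9]), array([153.5,  41.6]), 4.0) 1295
base 0.011673321151417837 (array([ 512.7, -226.5]), array([188.2, 179.9]), -85.7)
```

View pics/crop1.png

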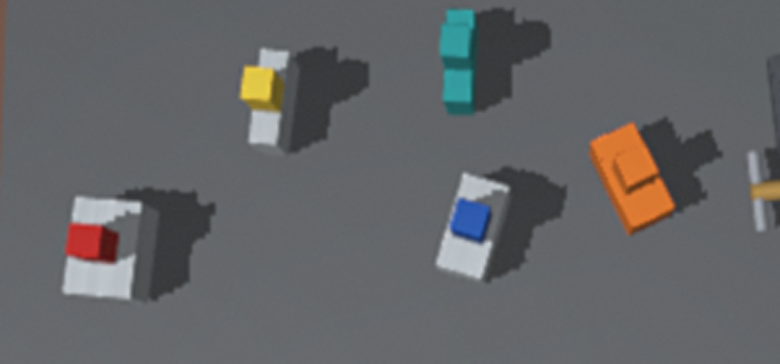

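The crop confirms it. Yellow (262,87), blue (470,218) and red (90,242) sit on bare aluminium blocks, while turquoise and orange are coloured throughout. Heights agree in both views: posts 84–85 mm, blocks 44 mm, bars 51.5 mm. Next I measure the gap accurately and work out the move to the thin spacer.

```bash
cat > go.py <<'E'
import sys; from h import *
# usage: go.py x y z yawdeg (mm) -> shift cm in tool axes, turn rad
def go(x,y,z,yawdeg):
    o=ctrl.get_obs();th=o["eef_rot"][2];p=o["ee_pos"]*1000;d=np.array([x,y,z])-p
    c,s=np.cos(th),np.sin(th)
    print("t",round(o["time_s"],2),"shift cm",np.round([(c*d[0]+s*d[1])/10,-d[2]/10,(-s*d[0]+c*d[1])/10],2),"turn",round((th-np.radians(yawdeg)+np.pi)%(2*np.pi)-np.pi,3))
if __name__=="__main__": go(*map(float,sys.argv[1:]))
E
python3 go.py 567.7 218 150 -96.2
python3 - <<'E'
from h import *
a=np.radians(4.2);ex=np.array([np.cos(a),np.sin(a)]);ey=np.array([-ex[1],ex[0]])
for n in("top","scene"):
    c=dict(np.load(n+"0.npz"));W=cloud(c).reshape(-1,3)
    r=W[:,:2]-np.array([.515,-.242]);s=r@ey;t=r@ex
    m=(abs(t)<.06)&(abs(s)<.08);s,z=s[m]*1e3,W[m,2]*1e3
    b=np.arange(-70,72,2);print(n,[(int(b[i]),round(float(np.median(z[(s>=b[i])&(s<b[i]+2)])),0)) for i in range(len(b)-1) if ((s>=b[i])&(s<b[i]+2)).sum()>2])
E
```

```text
t 0.1 shift cm [-54.06   7.4   60.8 ] turn 0.49
top [(-64, 48.0), (-62, 51.0), (-60, 52.0), (-58, 52.0), (-56, 52.0), (-54, 52.0), (-52, 52.0), (-50, 52.0), (-48, 52.0), (-46, 53.0), (-44, 52.0), (-42, 52.0), (-40, 52.0), (-38, 52.0), (-36, 52.0), (-34, 52.0), (-32, 52.0), (-30, 51.0), (-28, 51.0), (-26, 50.0), (-24, 47.0), (-22, 29.0), (-20, 12.0), (-18, 11.0), (-16, 12.0), (-14, 12.0), (-12, 12.0), (-10, 11.0), (-8, 12.0), (-6, 12.0), (-4, 12.0), (-2, 12.0), (0, 12.0), (2, 12.0), (4, 12.0), (6, 12.0), (8, 14.0), (16, 44.0), (18, 47.0), (20, 49.0), (22, 51.0), (24, 52.0), (26, 52.0), (28, 52.0), (30, 51.0), (32, 52.0), (34, 52.0), (36, 52.0), (38, 52.0), (40, 52.0), (42, 52.0), (44, 52.0), (46, 52.0), (48, 52.0), (50, 52.0), (52, 52.0), (54, 52.0), (56, 37.0), (58, 28.0), (60, 12.0), (62, 13.0), (64, 13.0), (66, 12.0), (68, 13.0)]
scene [(-70, 12.0), (-60, 51.0), (-58, 52.0), (-56, 51.0), (-54, 52.0), (-52, 51.0), (-50, 52.0), (-48, 52.0), (-46, 52.0), (-44, 52.0), (-42, 52.0), (-40, 52.0), (-38, 52.0), (-36, 52.0), (-34, 52.0), (-32, 52.0), (-30, 52.0), (-28, 52.0), (-26, 51.0), (-24, 50.0), (-22, 48.0), (-20, 30.0), (-18, 20.0), (-16, 12.0), (-14, 12.0), (-12, 11.0), (-10, 12.0), (-8, 11.0), (-6, 11.0), (-4, 11.0), (-2, 12.0), (0, 11.0), (2, 12.0), (4, 12.0), (6, 12.0), (8, 12.0), (10, 11.0), (12, 12.0), (20, 46.0), (22, 48.0), (24, 50.0), (26, 51.0), (28, 52.0), (30, 52.0), (32, 51.0), (34, 51.0), (36, 51.0), (38, 51.0), (40, 51.0), (42, 51.0), (44, 51.0), (46, 51.0), (48, 51.0), (50, 52.0), (52, 52.0), (54, 51.0), (56, 51.0), (58, 51.0), (60, 35.0), (62, 12.0), (64, 12.0), (66, 13.0), (68, 12.0)]
```

The gap comes out at about 39.5–40 mm in both views, well under 48.5, so the mid spacer is the right one (thick needs 42). Now I move to the thin spacer.

Request:
jog_arm([
  [5,[-54,7.4,60.8],0.49],
  [5,[-54,7.4,60.8],0.49],
  [5,[-54,7.4,60.8],0.49],
  [5,[-54,7.4,60.8],0.49],
  [5,[-54,7.4,60.8],0.49],
  [5,[-54,7.4,60.8],0.49],
  [5,[-54,7.4,60.8],0.49],
  [5,[-54,7.4,60.8],0.49],
  [5,[-54,7.4,60.8],0.49],
  [5,[-54,7.4,60.8],0.49],
], grip_force=25)

```text
time_s: 1.1
ee_pos: [0.4256, -0.0671, 0.1795]
eef_rot: [-1.571, -0.0, -1.679]
force: [0.1, -1.0, -0.2]
grip_width: 0.0495
```

```bash
python3 go.py 567.7 218 150 -96.2
```

```text
t 1.1 shift cm [-29.88   2.95  11.05] turn -0.0
```

Request:
jog_arm([
  [5,[-29,3,11],0],
  [5,[-29,3,11],0],
  [5,[-29,3,11],0],
  [5,[-29,3,11],0],
  [5,[-29,3,11],0],
  [5,[-29,3,11],0],
  [5,[-29,3,11],0],
  [5,[-29,3,11],0],
  [5,[-29,3,11],0],
])

```text
time_s: 2.0
ee_pos: [0.5655, 0.2063, 0.1494]
eef_rot: [-1.571, -0.0, -1.679]
force: [0.9, 0.2, 0.8]
grip_width: 0.0499
```

```bash
python3 go.py 567.7 218 150 -96.2
python3 - <<'E'
from h import *
c=snap("scene");cv2.imwrite("pics/s1.png",c["img"][150:330,300:560][...,::-1].repeat(2,0).repeat(2,1))
for n,c in(("scene",c),("top",snap("top"))):
    W=cloud(c).reshape(-1,3);o=ctrl.get_obs()["ee_pos"]
    d=W-o;P=W[(abs(d[:,2])<.03)&(np.hypot(d[:,0],d[:,1])<.08)]
    print(n,len(P),P.min(0).round(3) if len(P) else 0,P.max(0).round(3) if len(P) else 0)
E
```

```text
t 2.0 shift cm [-1.19 -0.06  0.1 ] turn -0.0
scene 468 [0.555 0.17  0.129] [0.581 0.244 0.18 ]
top 0 0 0
```

View pics/s1.png

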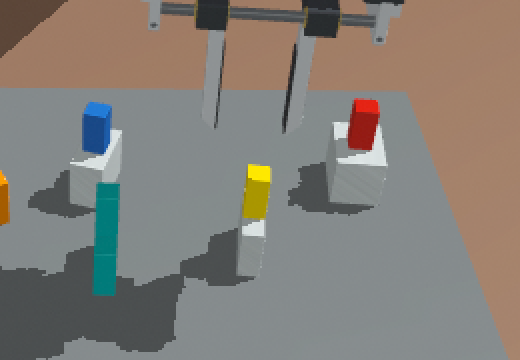

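Request:
jog_arm([
  [5,[-1.24,0.5,0.1],0],
  [5,[-1.24,3,0.1],0],
  [5,[-1.24,5.5,0.1],0],
  [5,[-1.24,7.0,0.1],0],
  [5,[-1.24,7.7,0.1],0],
  [5,[-1.24,7.7,0.1],0],
  [0,[-1.24,7.7,0.1],0],
  [0,[-1.24,7.7,0.1],0],
  [0,[-1.24,7.7,0.1],0],
  [0,[-1.24,7.7,0.1],0],
])

```text
time_s: 3.1
ee_pos: [0.5684, 0.2196, 0.0731]
eef_rot: [-1.57, 0.0, -1.679]
force: [-0.4, 0.3, 0.4]
grip_width: 0.0217
```

```bash
python3 go.py 515 -243 150 -86
```

```text
t 3.1 shift cm [46.56 -7.69 -0.31] turn -0.178
```

Request:
jog_arm([
  [0,[0,0,0],0],
  [0,[0,0,0],0],
  [0,[0,0,0],0],
  [0,[0,-1,0],0],
  [0,[0,-4,0],0],
  [0,[0,-8,0],0],
  [0,[0,-9.5,0],0],
  [0,[0,-9.5,0],0],
])

```text
time_s: 3.9
ee_pos: [0.5689, 0.2197, 0.1698]
eef_rot: [-1.567, 0.002, -1.679]
force: [-0.5, 0.4, -2.1]
grip_width: 0.0178
```

```bash
python3 - <<'E'
from h import *
print(ctrl.get_obs()["ee_pos"],ctrl.get_obs()["eef_rot"][2])
c=snap("scene");cv2.imwrite("pics/s2.png",c["img"][100:320,300:560][...,::-1].repeat(2,0).repeat(2,1))
from meas import rect
o=ctrl.get_obs()["ee_pos"]
for n,c in(("scene",c),("top",snap("top"))):
    W=cloud(c).reshape(-1,3);d=W-o
    m=(np.hypot(d[:,0],d[:,1])<.045)&(d[:,2]<-.02)&(d[:,2]>-.08); P=W[m]
    print(n,len(P),[ (round(z,3),P[(P[:,2]>z)&(P[:,2]<z+.006)].mean(0).round(4),rect(P[(P[:,2]>z)&(P[:,2]<z+.006)]),((P[:,2]>z)&(P[:,2]<z+.006)).sum()) for z in np.arange(P[:,2].min(),P[:,2].max(),.006)] if len(P) else "")
E
python3 go.py 515 -243 150 -86
```

```text
[0.56893773 0.219749   0.16983708] -1.678947633004535
scene 484 [(np.float64(0.096), array([0.5978, 0.2189, 0.0996]), (array([597.6, 218.4]), array([16.7,  5.4]), 82.0), np.int64(33)), (np.float64(0.102), array([0.5965, 0.2172, 0.1055]), (array([585.5, 212.6]), array([35.3, 15.1]), 22.7), np.int64(39)), (np.float64(0.108), array([0.5864, 0.2157, 0.1107]), (array([572.8, 213.1]), array([62.9, 17.1]), 11.4), np.int64(58)), (np.float64(0.114), array([0.5982, 0.2181, 0.1174]), (array([598.2, 217.8]), array([16.8,  5.2]), 81.7), np.int64(38)), (np.float64(0.12), array([0.5883, 0.2162, 0.1232]), (array([573.3, 212.7]), array([57.9, 17.3]), 12.1), np.int64(62)), (np.float64(0.126), array([0.5967, 0.2174, 0.1292]), (array([575.5, 212.6]), array([53. , 15.7]), 12.6), np.int64(38)), (np.float64(0.132), array([0.5937, 0.2167, 0.1357]), (array([582.9, 212.7]), array([41.3, 16.1]), 19.8), np.int64(54)), (np.float64(0.138), array([0.588 , 0.219 , 0.1413]), (array([585.8, 219.5]), array([30. , 17.4]), -3.9), np.int64(141)), (np.float64(0.144), array([0.5779, 0.2198, 0.1462]), (array([577.8, 219.9]), array([16.4,  4.6]), 79.0), np.int64(20))]
top 0 
t 4.0 shift cm [46.53  1.62 -0.24] turn -0.178
```

View pics/s2.png

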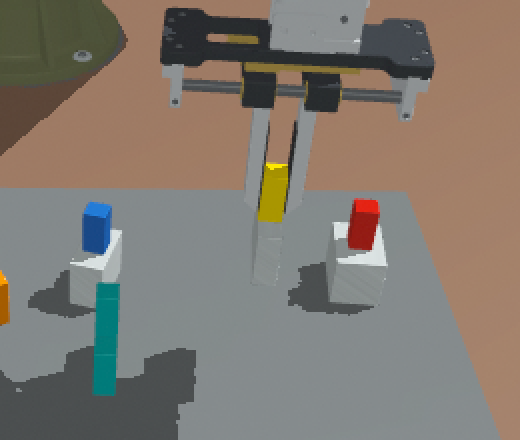

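The thin spacer is held upright (width 17.8 mm). Now I carry it to the gap.

Request:
jog_arm([
  [0,[2,-2,0],0],
  [0,[6,-3,0],-0.05],
  [0,[46.5,-3,-0.3],-0.181],
  [0,[46.5,-3,-0.3],-0.181],
  [0,[46.5,-3,-0.3],-0.181],
  [0,[46.5,-3,-0.3],-0.181],
  [0,[46.5,-3,-0.3],-0.181],
  [0,[46.5,-3,-0.3],-0.181],
  [0,[46.5,-3,-0.3],-0.181],
  [0,[46.5,-3,-0.3],-0.181],
])

```text
time_s: 5.0
ee_pos: [0.5144, -0.2392, 0.1955]
eef_rot: [-1.573, 0.002, -1.498]
force: [1.7, -0.0, -0.7]
grip_width: 0.0182
```

```bash
python3 go.py 515 -242.8 150 -85.8
```

```text
t 5.0 shift cm [0.37 4.55 0.04] turn -0.0
```

Request:
jog_arm([
  [0,[0,1,0],0],
  [0,[0,3,0],0],
  [0,[0,5,0],0],
  [0,[0,5,0],0],
  [0,[0,5,0],0],
])

```text
time_s: 5.5
ee_pos: [0.5153, -0.237, 0.1468]
eef_rot: [-1.573, 0.001, -1.498]
force: [0.6, -1.1, -0.1]
grip_width: 0.0176
```

```bash
cat > gapchk.py <<'E'
from h import *
# jig-frame cross profile: spacer held above the gap against the bars, scene view
o=ctrl.get_obs();p=o["ee_pos"];print(p.round(4),o["eef_rot"].round(3),o["force"].round(1))
a=np.radians(4.2);ex=np.array([np.cos(a),np.sin(a)]);ey=np.array([-ex[1],ex[0]])
for n in("scene","top"):
    c=snap(n);W=cloud(c).reshape(-1,3);r=W[:,:2]-p[:2];s=r@ey*1e3;t=r@ex*1e3;z=W[:,2]*1e3
    m=(z>44)&(z<57)&(abs(t)<70)&(abs(s)<75)
    hi=m&(z>50.2)&(z<53.5)
    L=s[hi&(s<-12)];R=s[hi&(s>12)]
    print(n,"bar tops flat: low side",np.percentile(L,[2,98]).round(1),"high side",np.percentile(R,[2,98]).round(1))
    h=p[2]*1e3
    f=(z<h-30)&(z>max(h-68,58))&(t>22)&(t<38)&(abs(s)<30)
    if f.sum()>10: print("spacer end face s",np.percentile(s[f],[3,97]).round(1),"t",np.median(t[f]).round(1),"zmin",z[(t>22)&(t<38)&(abs(s)<25)&(z>55)].min())
    if n=="scene": cv2.imwrite("pics/g%d.png"%(o["time_s"]*10),c["img"][120:300,60:320][...,::-1].repeat(2,0).repeat(2,1))
E
python3 gapchk.py; ls pics
```

```text
[ 0.5153 -0.237   0.1468] [-1.573e+00  1.000e-03 -1.498e+00] [ 0.6 -1.1 -0.1]
scene bar tops flat: low side [-62.6 -28. ] high side [21.1 55.6]
spacer end face s [-6.3 11. ] t 28.5 zmin 73.5914041261384
crop1.png
g55.png
s1.png
s2.png
scene0.png
top0.pngTraceback (most recent call last):
  File "gapchk.py", line 10, in <module>
    print(n,"bar tops flat: low side",np.percentile(L,[2,98]).round(1),"high side",np.percentile(R,[2,98]).round(1))
                                      ~~~~~~~~~~~~~^^^^^^^^^^
    return _quantile_unchecked(
        a, q, axis, out, overwrite_input, method, keepdims, weights)
    return _ureduce(a,
                    func=_quantile_ureduce_func,
    ...<5 lines>...
                    overwrite_input=overwrite_input,
                    method=method)
    r = func(a, **kwargs)
    result = _quantile(arr,
                       quantiles=q,
    ...<2 lines>...
                       out=out,
                       weights=wgt)
    slices_having_nans = np.isnan(arr[-1, ...])
                                  ~~~^^^^^^^^^
IndexError: index -1 is out of bounds for axis 0 with size 0
```

View pics/g55.png

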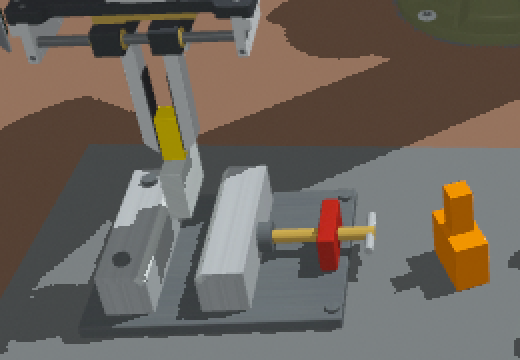

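The scene crop shows the thin spacer held at (177,185) over the gap. The gap centre sits 5.8 mm towards the fixed bar, so I correct for that and lower it.

Request:
jog_arm([
  [0,[0.58,0,0],0],
  [0,[0.58,0.5,0],0],
  [0,[0.58,2,0],0],
  [0,[0.58,3.5,0],0],
  [0,[0.58,4.7,0],0],
  [0,[0.58,5.5,0],0],
  [0,[0.58,5.5,0],0],
  [0,[0.58,5.5,0],0],
  [0,[0.58,5.5,0],0],
  [0,[0.58,5.5,0],0],
])

```text
time_s: 6.6
ee_pos: [0.5162, -0.2434, 0.0932]
eef_rot: [-1.57, -0.001, -1.498]
force: [-0.1, 0.3, -1.1]
grip_width: 0.0179
```

Run:
```python
from h import *
from meas import rect
o=ctrl.get_obs();p=o["ee_pos"];print(p.round(4),o["force"].round(1))
a=np.radians(4.2);ex=np.array([np.cos(a),np.sin(a)]);ey=np.array([-ex[1],ex[0]])
c=snap("scene");np.savez("sg.npz",**c);W=cloud(c).reshape(-1,3);r=W[:,:2]-p[:2];s=r@ey*1e3;t=r@ex*1e3;z=W[:,2]*1e3
for z0 in range(10,56,6):
    f=(abs(z-z0)<3)&(t>20)&(t<40)&(abs(s)<14)
    if f.sum()>3:print(z0,f.sum(),np.percentile(s[f],[5,95]).round(1))
for t0 in (-50,40,60):
    f=(z>50.2)&(z<53.5)&(abs(t-t0)<12)
    for sgn in(-1,1):
        q=s[f&(s*sgn>12)&(s*sgn<75)]
        if len(q)>5:print(t0,sgn,len(q),q.min().round(1),q.max().round(1))
```

```text
[ 0.5162 -0.2434  0.0932] [-0.1  0.3 -1.1]
10 95 [-13.2   7.4]
16 10 [-10.9   4.7]
22 25 [-6.6 10.7]
28 33 [-6.1 10.6]
34 33 [-5.1 10.9]
40 33 [-4.6 10.8]
46 36 [-6.  10.7]
52 35 [-5.7 10.7]
-50 -1 61 -57.4 -38.4
-50 1 139 27.3 62.4
40 -1 145 -57.4 -17.7
40 1 152 27.2 62.3
60 -1 155 -56.6 -17.7
60 1 173 26.7 62.5
```

The thin spacer's underside is about 20 mm above the bench, 32 mm below the bar tops, centred and held for over 0.3 s with no contact force. The gap measures 39.7 mm. Now I lift it out and take it back.

Request:
jog_arm([
  [0,[0,-3,0],0],
  [0,[0,-7,0],0],
  [0,[0,-10.5,0],0],
  [0,[-1,-10.5,0],0],
  [0,[-45.8,-10.5,8.6],0],
  [0,[-45.8,-10.5,8.6],0],
  [0,[-45.8,-10.5,8.6],0],
  [0,[-45.8,-10.5,8.6],0],
  [0,[-45.8,-10.5,8.6],0],
  [0,[-45.8,-10.5,8.6],0],
])

```text
time_s: 7.65
ee_pos: [0.5497, 0.0669, 0.197]
eef_rot: [-1.571, 0.0, -1.498]
force: [1.1, -1.0, -1.6]
grip_width: 0.0178
```

```bash
python3 go.py 568.7 219.7 100 -85.8
```

```text
t 7.65 shift cm [-15.1   9.7   3. ] turn -0.0
```

Request:
jog_arm([
  [0,[-14.5,0,3],0],
  [0,[-14.5,0,3],0],
  [0,[-14.5,0,3],0],
  [0,[-14.5,3,3],0],
  [0,[-14.5,6,3],0],
  [0,[-14.5,9,3],0],
  [0,[-14.5,9.7,3],0],
  [0,[-14.5,9.7,3],0],
  [0,[-14.5,9.7,3],0],
])

```text
time_s: 8.55
ee_pos: [0.5702, 0.2116, 0.102]
eef_rot: [-1.569, 0.0, -1.498]
force: [0.8, 0.0, -0.2]
grip_width: 0.0179
```

Request:
jog_arm([
  [0,[0,1.2,0],0],
  [0,[0,2.2,0],0],
  [0,[0,2.6,0],0],
  [0,[0,2.8,0],0],
  [0,[0,2.9,0],0],
  [0,[0,2.9,0],0],
])

```text
time_s: 9.15
ee_pos: [0.5695, 0.2113, 0.0729]
eef_rot: [-1.571, -0.0, -1.498]
force: [-9.7, -3.8, 14.6]
grip_width: 0.0175
```

Request:
jog_arm([
  [5,[0,-0.05,0],0],
  [5,[0,-0.05,0],0],
  [5,[0,-0.05,0],0],
  [5,[0,-0.05,0],0],
  [5,[0,-2,0],0],
  [5,[0,-5,0],0],
  [5,[0,-9,0],0],
  [5,[0,-10,0],0],
  [5,[0,-10,0],0],
])

```text
time_s: 10.05
ee_pos: [0.5702, 0.2117, 0.1731]
eef_rot: [-1.568, 0.001, -1.498]
force: [-0.2, 0.1, -0.0]
grip_width: 0.0497
```

```bash
python3 - <<'E'
from h import *
from meas import spacers
spacers(snap("scene"),dict(thin=(424,255),mid=(348,225),thick=(480,225)))
E
python3 go.py 484.5 93.2 160 -108
```

```text
thin post top z 0.084 (array([569. , 212.5]), array([21.2, 18.6]), 5.3) 123 | block top z 0.044 (array([569.8, 212.4]), array([61.2, 18.3]), 3.2) 159
mid post top z 0.084 (array([485.3,  93.2]), array([23.1, 20. ]), -17.7) 113 | block top z 0.0442 (array([485.4,  93.1]), array([62.1, 30.3]), -17.9) 249
thick post top z 0.0839 (array([476. , 321.3]), array([22.5, 20.4]), -3.6) 115 | block top z 0.0441 (array([475.1, 321.4]), array([65.3, 42.6]), -6.0) 404
t 10.1 shift cm [11.18  1.12 -9.34] turn 0.387
```

The thin spacer stands upright on the bench: post top at 84 mm, tilt about 0. Now the mid spacer.

Request:
jog_arm([
  [5,[11.3,1,-9.4],0.387],
  [5,[11.3,1,-9.4],0.387],
  [5,[11.3,1,-9.4],0.387],
  [5,[11.3,1,-9.4],0.387],
  [5,[11.3,1,-9.4],0.387],
  [5,[11.3,3,-9.4],0.387],
  [5,[11.3,6,-9.4],0.387],
  [5,[11.3,6.5,-9.4],0.387],
  [5,[11.3,6.5,-9.4],0.387],
  [5,[11.3,6.5,-9.4],0.387],
])

```text
time_s: 11.1
ee_pos: [0.4847, 0.0924, 0.1074]
eef_rot: [-1.57, 0.0, -1.884]
force: [0.2, -0.0, -0.3]
grip_width: 0.05
```

```bash
python3 go.py 485 92.3 73 -107.9
```

```text
t 11.1 shift cm [0.   3.44 0.03] turn -0.001
```

Request:
jog_arm([
  [5,[0,2,0],0],
  [5,[0,3.2,0],0],
  [5,[0,3.4,0],0],
  [0,[0,3.4,0],0],
  [0,[0,3.4,0],0],
  [0,[0,3.4,0],0],
  [0,[0,3.4,0],0],
  [0,[0,3.4,0],0],
  [0,[0,3.4,0],0],
  [0,[0,3.4,0],0],
], grip_force=35)

```text
time_s: 12.1
ee_pos: [0.4843, 0.0919, 0.0729]
eef_rot: [-1.57, 0.0, -1.885]
force: [-1.3, -0.7, 6.4]
grip_width: 0.0197
```

Request:
jog_arm([
  [0,[0,-1,0],0],
  [0,[0,-4,0],0],
  [0,[0,-8,0],0],
  [0,[0,-12,0],0],
  [0,[0,-12.5,0],0],
  [0,[0,-12.5,0],0],
  [0,[0,-12.5,0],0],
])

```text
time_s: 12.8
ee_pos: [0.4834, 0.0919, 0.1962]
eef_rot: [-1.573, -0.001, -1.885]
force: [-0.6, -0.6, -3.6]
grip_width: 0.0197
```

```bash
python3 go.py 516.2 -243.4 198 -85.8
```

```text
t 12.8 shift cm [30.87 -0.18 13.48] turn -0.387
```

Request:
jog_arm([
  [0,[30.9,0,13.5],-0.387],
  [0,[30.9,0,13.5],-0.387],
  [0,[30.9,0,13.5],-0.387],
  [0,[30.9,0,13.5],-0.387],
  [0,[30.9,0,13.5],-0.387],
  [0,[30.9,0,13.5],-0.387],
  [0,[30.9,0,13.5],-0.387],
  [0,[30.9,0,13.5],-0.387],
  [0,[30.9,0,13.5],-0.387],
  [0,[30.9,0,13.5],-0.387],
])

```text
time_s: 13.8
ee_pos: [0.5167, -0.2426, 0.1964]
eef_rot: [-1.573, 0.001, -1.497]
force: [-0.6, 0.1, -2.4]
grip_width: 0.0197
```

```bash
python3 go.py 516.2 -243.4 145 -85.8
```

```text
t 13.8 shift cm [ 0.07  5.14 -0.05] turn 0.0
```

Request:
jog_arm([
  [0,[0.05,1,0],0],
  [0,[0.05,3.5,0],0],
  [0,[0.05,5.2,0],0],
  [0,[0.05,5.2,0],0],
  [0,[0.05,5.2,0],0],
])

```text
time_s: 14.3
ee_pos: [0.5172, -0.2436, 0.1457]
eef_rot: [-1.571, 0.0, -1.497]
force: [0.1, -0.1, -2.7]
grip_width: 0.0201
```

```bash
cat > chk2.py <<'E'
from h import *
o=ctrl.get_obs();p=o["ee_pos"];print(p.round(4),o["eef_rot"].round(3),o["force"].round(1))
a=np.radians(4.2);ex=np.array([np.cos(a),np.sin(a)]);ey=np.array([-ex[1],ex[0]])
c=snap("scene");W=cloud(c).reshape(-1,3);r=W[:,:2]-p[:2];s=r@ey*1e3;t=r@ex*1e3;z=W[:,2]*1e3;h=p[2]*1e3
for z0 in np.arange(h-72,h-30,8):
    f=(abs(z-z0)<4)&(t>20)&(t<45)&(abs(s)<22)&(z>20)
    if f.sum()>3:print(int(z0),f.sum(),"end face s",np.percentile(s[f],[3,97]).round(1),"t",np.median(t[f]).round(1), "slope dt/ds",np.polyfit(s[f],t[f],1)[0].round(2))
f=(z>50.2)&(z<53.5)&(t>45)&(t<72)&(abs(s)<75)
print("outer edges",s[f].min().round(1),s[f].max().round(1))
cv2.imwrite("pics/m%d.png"%(o["time_s"]*10),c["img"][120:300,60:320][...,::-1].repeat(2,0).repeat(2,1))
E
python3 chk2.py
```

```text
[ 0.5172 -0.2436  0.1457] [-1.571  0.    -1.497] [ 0.1 -0.1 -2.7]
73 54 end face s [-11.7  16.4] t 28.6 slope dt/ds -0.07
81 72 end face s [-12.4  16.6] t 28.7 slope dt/ds -0.08
89 80 end face s [-11.2  16.8] t 29.0 slope dt/ds -0.09
97 84 end face s [-12.   16.6] t 28.5 slope dt/ds -0.05
105 78 end face s [-12.1  16.9] t 28.8 slope dt/ds -0.04
113 116 end face s [-12.5  17. ] t 28.0 slope dt/ds 0.01
outer edges -56.7 63.3
```

Request:
jog_arm([
  [0,[-0.07,0.5,0],0],
  [0,[-0.07,2,0],0],
  [0,[-0.07,3,0],0],
  [0,[-0.07,4,0],0],
  [0,[-0.07,5,0],0],
  [0,[-0.07,5.5,0],0],
  [0,[-0.07,5.8,0],0],
  [0,[-0.07,5.8,0],0],
  [0,[-0.07,5.8,0],0],
])

```text
time_s: 15.25
ee_pos: [0.5171, -0.2436, 0.0879]
eef_rot: [-1.57, -0.0, -1.498]
force: [-0.9, -0.5, -2.3]
grip_width: 0.0197
```

Request:
jog_arm([
  [0,[0,0.15,0],0],
  [0,[0,0.25,0],0],
  [0,[0,0.25,0],0],
  [5,[0,0.25,0],0],
  [5,[0,0.25,0],0],
  [5,[0,0.25,0],0],
  [5,[0,0.25,0],0],
  [5,[0,-2,0],0],
  [5,[0,-6,0],0],
  [5,[0,-10,0],0],
])

```text
time_s: 16.25
ee_pos: [0.5167, -0.2433, 0.1886]
eef_rot: [-1.572, 0.001, -1.498]
force: [0.1, -0.1, 0.2]
grip_width: 0.0499
```

Request:
jog_arm([
  [5,[0,-3,0],0],
  [5,[0,-5,0],0],
  [5,[0,-5,0],0],
  [5,[0,-5,0],0],
])

```text
time_s: 16.65
ee_pos: [0.5168, -0.2434, 0.2369]
eef_rot: [-1.571, 0.0, -1.498]
force: [0.3, -0.1, 0.5]
grip_width: 0.05
```

Run:
```python
from h import *
from meas import spacers
c=snap("scene");spacers(c,dict(thin=(424,255),mid=(168,205),thick=(480,225)))
cv2.imwrite("pics/end.png",c["img"][120:360,60:540][...,::-1])
o=ctrl.get_obs();print(o["time_s"],o["ee_pos"],o["force"],o["grip_width"])
```

```text
thin post top z 0.0839 (array([569.9, 212.6]), array([22.3, 18.7]), 4.2) 125 | block top z 0.044 (array([570. , 212.5]), array([62.2, 18.2]), 4.1) 153
mid post top z 0.0961 (array([ 516.6, -241.4]), array([23.9, 20.4]), 3.7) 124 | block top z 0.049 (array([ 522.4, -240.4]), array([88.5, 77.5]), -78.2) 477
thick post top z 0.0838 (array([475.9, 321.6]), array([23.5, 20. ]), -10.1) 115 | block top z 0.0442 (array([475.6, 321.6]), array([63.2, 42.7]), -6.4) 401
16.7 [ 0.51662403 -0.24327752  0.23619315] [ 0.11309669 -0.11049195  0.39042934] 0.050122632382250835
```

View pics/end.png

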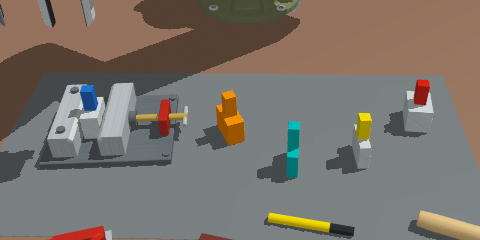

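The mid post top is at 96 mm (12 + 85 = 97 expected), so it is on the base plate. In the picture the mid spacer stands in the gap at (89,110). Thin (363,140) and thick (419,105) stand upright on the bench, and the gripper is clear.

```bash
python3 -c "
from station import ctrl
print(ctrl.hand_in())"
```

```text
the job is handed in; nothing more can be done
None
```

The job is handed in at about 17 s. The mid spacer stands in the gap on the base plate, and thin and thick stand upright on the bench, off the jig.

- **Gap:** it measured about 39.7 mm. The thick spacer (42 mm) cannot fit, so I did not try it, and the mid one (30 mm) has about 10 mm to spare.
- **First try:** I lowered the thin spacer until its underside was about 32 mm below the bar tops, held it there for over 0.3 s with no contact force, and stood it back on the bench. It touched down with about 15 N.
- **Last checks:** the mid post top is at 96 mm (97 expected when seated) and centred. The thin and thick post tops are at 84 mm, upright. The gripper is open and 140 mm above the mid post.
- **Disagreements:** the two cameras differed by 2–3 mm in y. I settled this by measuring the held spacer against the bars in the scene view. In the last check the automatic reading of the mid block's top was spoiled by the bars beside it, so seating rests on the post height and the picture.

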